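# Fit the bayonet lamp head to the desk call light

## Task

Fit the amber lamp head to the call light's base: find the open slots of the metal socket with its two pins (the socket may sit a little turned on the base, so look or feel for them), push it gently down against the spring, turn it clockwise (seen from above) as far as it goes, and let the spring lift it into the locking notches, then let go. Press only as hard as the spring needs (never more than about 30 N), do not wrench it against the end stop, and leave the tape measure, the note block and the mug where they are.

Things in the scene. Friction and masses are not known exactly. Their poses are not given: they have to be found in the camera images.
- lamp_grip (a point): Centre of the amber blade-shaped lens of the loose lamp head, where to grip it: flat sides, 56 mm long (x), 22 mm thick (y), 51 mm tall. 69 mm above the head's foot, 26 mm above the top and 31.5 mm above the underside of its flange, 25 mm below the lens top. x runs along lens and pins, z up the axis; a half turn about z makes no difference.
- lamp: The lamp head, 94 mm tall, about 0.15 kg, standing upright loose on the desk; origin at the centre of its foot, axes as lamp_grip. Aluminium stem 37 mm in diameter (foot chamfered to 30 mm over 5 mm), black round flange 62 mm across and 5.5 mm thick, on it the amber lens.
- lamp_pins (a point): Point on the lamp's axis at the height of its two opposite steel pins: 14 mm above the foot, 55 mm below lamp_grip. The pins run along x, are 6 mm square with sharp edges, and reach 31 mm from the axis.
- light_base: Heavy grey base of the call light, fixed, 116x116x45 mm, with a black disc and an upright steel bayonet sleeve on top. Origin at the centre of its underside on the desk, z up. The sleeve's two opposite entry slots (white lines on the disc) lie at 60 and 240 degrees about z (anticlockwise) from x, but disc and sleeve sit turned by up to 23 degrees either way from this, different each time.
- socket (a point): Centre of the mouth of the sleeve as nominally set, 83 mm above the desk; the sleeve really sits up to 1.5 mm higher or lower. Axes as light_base. Bore 40 mm, outside 52 mm, 38 mm high; slots about 10 mm wide right through the wall. Lamp_grip above the true mouth: 58 mm with pins resting on the rim, 44 mm when the foot meets a sprung plunger (5.4 N, then 0.6 N per mm), 31.5 mm at the hard stop, flange on rim.
- notch (a point): Point on the sleeve's axis at the nominal height of the pin centres when locked, 15 mm below socket (the same 1.5 mm off), axes as light_base. To turn, push lamp_pins over 5.5 mm lower than the true notch (11 N; 13 N and 8.5 mm at the hard stop). A solid wall ends the turn some 64 degrees clockwise of the slots' middle (push there with under 0.7 N m); the spring then lifts the pins into the notches if given way.
- tape_measure: Bystander: black tape measure with a yellow disc, 38x72x64 mm, origin under its centre.
- note_block: Bystander: yellow block of note paper, 76x76x32 mm, origin under its centre.
- mug: Bystander: blue and white mug, 78x112x92 mm, origin under its centre.
Mind the look-alikes: they are no part of the job. Several things look just like the lamp: the one meant starts farthest to the robot's left.

How it is judged:
By the outcome, as a careful person would: the job done as asked, in the order asked, and still so for the second after the job is handed in, with the robot touching nothing.
It also fails if it takes over 72 s, if anything falls off the work surface, if the arm or the gripper's body presses on something with over 40 N, if the wrist force passes 120 N, or if a joint passes its speed limit or range.

## Robot

A 6-joint arm with a two-finger parallel gripper is mounted at the origin on a cart in front of the work surface, level with it; the furniture and walls round the work are solid. World frame = base frame: x ahead of the robot, y to its left, z up, the work surface at z = 0. Lengths are in m, angles in rad, forces in N, time in s.
With the tool pointing down it reaches from about 0.35 to 1 m from the base axis. Payload 7.1 kg.
Tool frame: the origin (TCP) lies between the finger pads; the fingertips stand 22 mm ahead of it and the grasp point (between the pads) lies 3 mm ahead of it; x points along the fingers, y is the direction in which the jaws open and shut, and the axes are right-handed (so a half turn about x gives the same grasp; the last joint's range is limited). The gripper opens to 85 mm and grips with 20 to 120 N. Pads are 22 mm wide; open, the fingers measure 114 mm over their backs; the gripper's body (76 mm by 85 mm) begins 54 mm behind the grasp point. The pads swing forward as they close: fully open they stand 13 mm farther back than shut.
Start: joints at [1.311, 0.423, 1.63, -0, 1.089, -0.019], TCP at [0.149, 0.607, 0.253] pointing down, gripper open.
Joint ranges: [-3, 3], [-0.9, 2.11], [0.09, 2.58], [-1.31, 4.45], [0.11, 2.69], [-2.54, 2.54]. Speed limits (rad/s): [2.39, 2.39, 3.01, 3.14, 3.14, 3.14].

## Interface

Orientations are given as a rotation vector (axis times angle).
In Python, from rig import manip gives the robot as it stands. The module is installed in compiled form; this text tells all that it offers. Calls block until the motion is done:
- manip.move_to(position, orientation): joint-space move of the TCP to a pose.
- manip.servo_line(position, orientation=None, rate=0.15): straight line of the TCP; orientation=None keeps the orientation; rate is the mean speed in m/s.
- manip.set_joints(angles): joint-space move.
- manip.command_gripper(opening, f_grip=None): finger opening in m; f_grip is the grip in N (None keeps the last); returns when the fingers have stopped.
- manip.hold(seconds).
- manip.solve_ik(position, orientation): joint angles nearest the present ones, or None.
- manip.camera(name): name is "scene" or "top" or "wrist"; returns a dict with "image" (400x640x3 uint8, red, green, blue), "fx", "fy", "cx", "cy" (pixels), "cam_to_world" (4x4, takes a point from camera to world coordinates); the wrist camera has in their place "mount" (4x4, takes a point from camera to tool coordinates, whose origin is the TCP and whose axes are the tool frame's). Camera axes: x right, y down, z forward; pixel columns grow to the right and rows downward; lengths in m; the calibration is good to about 2 mm. A picture is of the moment at which its call begins: read the wrist's pose just before it. There is no depth.
A pose or a line that the arm cannot do raises manip.IKError and nothing moves.
- manip.sign_off(): hands the job in, once; it reports no verdict.
Readings, each from a call of its own:
- manip.get_time(): time.
- manip.get_joint_positions(): joint angles.
- manip.get_joint_vel(): joint speeds.
- manip.get_tau(): joint torques, N m.
- manip.get_position(): TCP position.
- manip.get_ee_rot(): TCP orientation.
- manip.get_contact_force(): force on the tool from outside, world axes, zero at the start.
- manip.get_torque(): the same for the moment, N m.
- manip.get_width(): finger opening in m.
Only numpy, scipy, OpenCV 4.12 (cv2) and the standard library are available. Lean on these libraries where they do the work, as an engineer would, in place of code of your own. Each camera call takes 0.05 s, during which the arm holds its last target.

## Working session

There is one attempt and no reset: what is moved stays moved. The work goes in short steps, each a Python script; the robot and the scene stay as the last script left them, time stands still between calls to the robot, and variables do not carry over. Pictures are saved under pics/ and viewed, and the job is handed in when it is done.

```bash
mkdir -p pics; python3 - <<'E'
from rig import manip
import cv2,pickle
d={}
for n in("scene","top","wrist"):
    p=manip.get_position();r=manip.get_ee_rot()
    c=manip.camera(n);c['p']=p;c['r']=r;d[n]=c
    cv2.imwrite(f'pics/{n}0.png',c['image'][:,:,::-1])
    print(n,{k:v for k,v in c.items() if k!='image'})
pickle.dump(d,open('c0.pkl','wb'));print(manip.get_time())
E
```

```text
scene {'fx': 371.68417446465975, 'fy': 371.68417446465975, 'cx': 316.385351094003, 'cy': 198.55467113424783, 'cam_to_world': array([[ 0.66526421, -0.48475332,  0.56783603, -0.14539784],
       [-0.74653796, -0.42147935,  0.51481669, -0.56084278],
       [-0.01022794, -0.76640027, -0.64228189,  0.79468417],
       [ 0.        ,  0.        ,  0.        ,  1.        ]]), 'p': array([0.14889967, 0.60646049, 0.25252874]), 'r': array([ 0.18784255,  1.56270277, -0.19028602])}
top {'fx': 385.235502700801, 'fy': 385.235502700801, 'cx': 321.4872528428715, 'cy': 205.2924603180732, 'cam_to_world': array([[-0.01194615, -0.98513923,  0.17134171,  0.33800144],
       [-0.99970406,  0.01539833,  0.01883302, -0.00780625],
       [-0.02119153, -0.17106602, -0.98503164,  1.11695053],
       [ 0.        ,  0.        ,  0.        ,  1.        ]]), 'p': array([0.14888942, 0.60646463, 0.25251602]), 'r': array([ 0.18783746,  1.56276638, -0.19030572])}
wrist {'fx': 336.64240465681246, 'fy': 336.64240465681246, 'cx': 320.44801925228217, 'cy': 198.43248606433716, 'mount': array([[ 1.97164367e-04, -3.04966330e-01,  9.52363113e-01,
        -1.20081589e-01],
       [ 9.99999941e-01,  3.29663421e-04, -1.01461417e-04,
        -7.27344074e-04],
       [-2.83016966e-04,  9.52363076e-01,  3.04966377e-01,
        -7.82055595e-02],
       [ 0.00000000e+00,  0.00000000e+00,  0.00000000e+00,
         1.00000000e+00]]), 'p': array([0.14889168, 0.60651431, 0.25261039]), 'r': array([ 0.18790863,  1.56270076, -0.19011427])}
0.15
```

View pics/scene0.png

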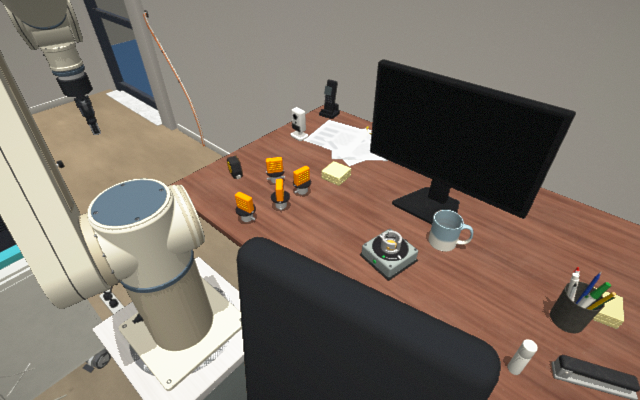

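View pics/top0.png

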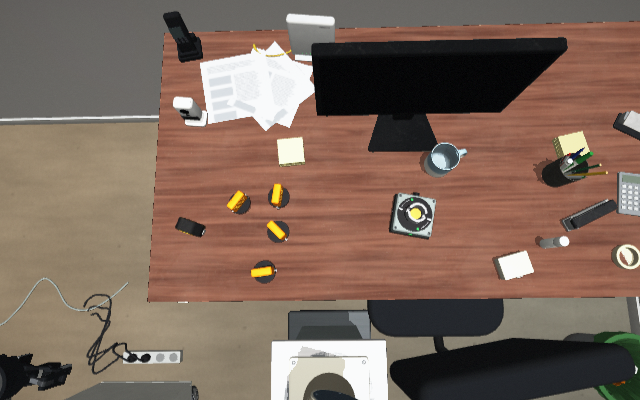

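View pics/wrist0.png

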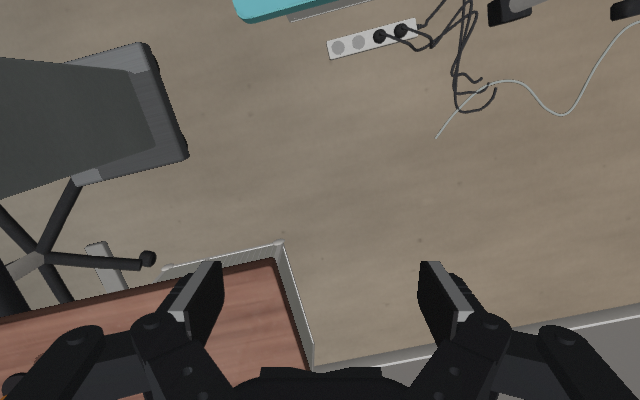

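The top picture shows four lamps, at (238,202), (278,196), (277,231) and (263,271). The robot's left (+y) is image left, so the one meant should be (238,202). I'll confirm this in an enlarged crop.

```bash
python3 - <<'E'
import cv2,pickle
d=pickle.load(open('c0.pkl','rb'))
im=d['top']['image'][:,:,::-1]
a=cv2.resize(im[170:290,200:300],None,fx=5,fy=5,interpolation=cv2.INTER_CUBIC)
b=cv2.resize(im[180:250,380:450],None,fx=8,fy=8,interpolation=cv2.INTER_CUBIC)
cv2.imwrite('pics/cropA.png',a);cv2.imwrite('pics/cropB.png',b)
E
```

```text
(no output)
```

View pics/cropA.png

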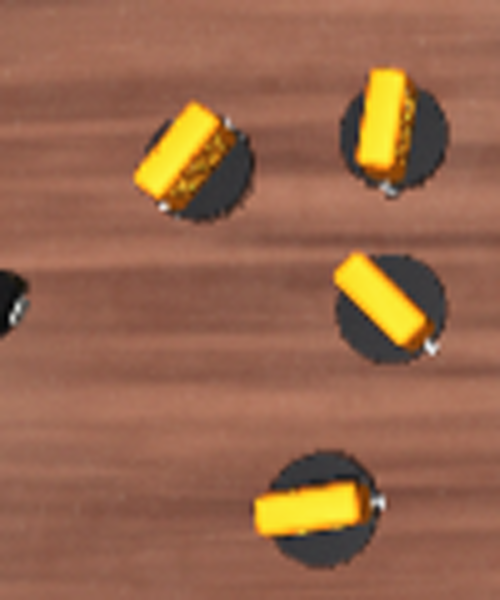

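View pics/cropB.png

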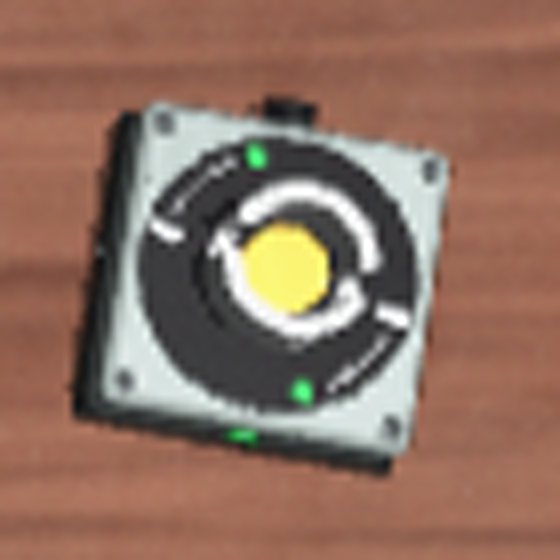

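The crop confirms that the leftmost lamp is the one at (238,202), with its lens top at about (235.7,200.4) running lower-left to upper-right. On the base, the white slot lines are at about (400.9,208.9) and (429,219.3), and the green lock marks at (412.1,199.5) and (417.9,229).

```bash
cat > h.py <<'E'
from rig import manip
import numpy as np,cv2,pickle
from scipy.spatial.transform import Rotation as R
def ray(c,u,v):
    d=np.array([(u-c['cx'])/c['fx'],(v-c['cy'])/c['fy'],1.])
    if 'mount' in c:
        T=np.eye(4);T[:3,:3]=R.from_rotvec(c['r']).as_matrix();T[:3,3]=c['p'];T=T@c['mount']
    else: T=c['cam_to_world']
    return T[:3,3],T[:3,:3]@d
def pz(c,u,v,z):
    o,d=ray(c,u,v);return (o+d*(z-o[2])/d[2])[:3]
def proj(c,P):
    if 'mount' in c:
        T=np.eye(4);T[:3,:3]=R.from_rotvec(c['r']).as_matrix();T[:3,3]=c['p'];T=T@c['mount']
    else: T=c['cam_to_world']
    q=T[:3,:3].T@(np.array(P)-T[:3,3]);return np.array([c['fx']*q[0]/q[2]+c['cx'],c['fy']*q[1]/q[2]+c['cy']])
def down(yaw):
    # tool x = -z ; jaw axis (tool y) along world yaw
    y=np.array([np.cos(yaw),np.sin(yaw),0]);x=np.array([0,0,-1.]);z=np.cross(x,y)
    return R.from_matrix(np.c_[x,y,z]).as_rotvec()
def yaw():
    y=R.from_rotvec(manip.get_ee_rot()).as_matrix()[:,1];return np.arctan2(y[1],y[0])
def snap(n,f):
    p=manip.get_position();r=manip.get_ee_rot();c=manip.camera(n);c['p']=p;c['r']=r
    cv2.imwrite(f'pics/{f}.png',c['image'][:,:,::-1]);pickle.dump(c,open(f'{f}.pkl','wb'));return c
E
python3 - <<'E'
from h import *
d=pickle.load(open('c0.pkl','rb'));c=d['top']
cr=lambda x,y:(200+x/5-.4,170+y/5-.4)
cb=lambda x,y:(380+x/8-.44,180+y/8-.44)
print('lens ctr',pz(c,*cr(178,152),.094))
print('lens ends',pz(c,*cr(145,188),.094),pz(c,*cr(209,113),.094))
print('flange',pz(c,*cr(200,165),.043))
print('others',pz(c,*cr(387,120),.094),pz(c,*cr(381,300),.094))
L=[pz(c,*cb(167,231),.047),pz(c,*cb(392,314),.047)];print('lines',L,np.degrees(np.arctan2(*(L[0]-L[1])[1::-1])))
G=[pz(c,*cb(257,156),.047),pz(c,*cb(303,392),.047)];print('green',G,np.degrees(np.arctan2(*(G[0]-G[1])[1::-1])))
C=[pz(c,*cb(*q),.045) for q in((155,106),(445,160),(400,455),(103,402))]
print('corners',C,np.mean(C,0))
for i in range(4):
    e=C[(i+1)%4]-C[i];print(np.degrees(np.arctan2(e[1],e[0])),np.linalg.norm(e))
p=manip.get_position();print(np.degrees(yaw()))
E
```

```text
lens ctr [0.53418625 0.24589915 0.094     ]
lens ends [0.5146288  0.26333011 0.094     ] [0.55554439 0.22950085 0.094     ]
flange [0.53623265 0.24576057 0.043     ]
others [0.55006772 0.13224316 0.094     ] [0.45189973 0.13468743 0.094     ]
lines [array([ 0.51171419, -0.20857864,  0.047     ]), array([ 0.48123096, -0.28522616,  0.047     ])] 68.31195618655994
green [array([ 0.53794275, -0.24134617,  0.047     ]), array([ 0.45440766, -0.25290924,  0.047     ])] 7.880902419451068
corners [array([ 0.556871  , -0.20682848,  0.045     ]), array([ 0.53583332, -0.30751841,  0.045     ]), array([ 0.43225687, -0.28558152,  0.045     ]), array([ 0.45212495, -0.18395881,  0.045     ])] [ 0.49427153 -0.24597181  0.045     ]
-101.80133458297964 0.10286421901372014
168.0417989837648 0.10587401995265464
78.93774194047846 0.1035466824715986
-12.316357866746998 0.10721359914461057
76.20161561578298
```

```bash
python3 - <<'E'
from h import *
manip.move_to([.495,-.247,.22],down(np.radians(-21.7)));print(manip.get_time(),manip.get_position(),manip.get_joint_positions())
snap('wrist','w1')
manip.move_to([.535,.2455,.23],down(np.radians(50.4)));print(manip.get_time(),manip.get_joint_positions())
snap('wrist','w2')
E
```

```text
3.375 [ 0.4953363  -0.24645417  0.22000657] [-4.83235275e-01  3.61146904e-01  1.81643369e+00  9.59292111e-05
  9.63951926e-01 -1.05610378e-01]
5.225 [ 4.08507519e-01  3.97890588e-01  1.73103674e+00 -2.61391319e-04
  1.01279449e+00 -4.69509450e-01]
```

View pics/w1.png

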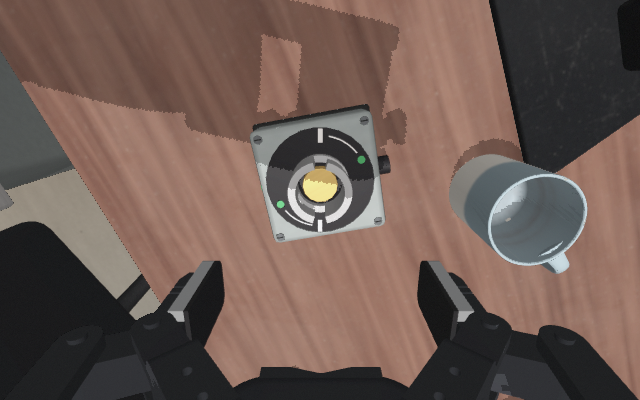

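View pics/w2.png

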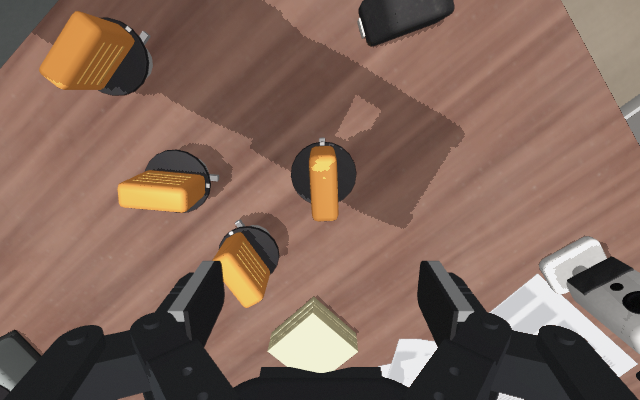

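The wrist view of the base shows the slots near vertical, with white lines at (320,135) and (320,226). The view of the lamp shows the lens at about (324,183), also near vertical. I'll enlarge both.

```bash
python3 - <<'E'
import cv2
import numpy as np
a=cv2.imread('pics/w1.png')[95:250,245:400];b=cv2.imread('pics/w2.png')[130:230,280:370]
a=cv2.resize(a,None,fx=3.8,fy=3.8,interpolation=cv2.INTER_CUBIC)
b=cv2.resize(b,None,fx=6,fy=6,interpolation=cv2.INTER_CUBIC)
cv2.imwrite('pics/w1c.png',a);cv2.imwrite('pics/w2c.png',b)
E
```

```text
(no output)
```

View pics/w1c.png

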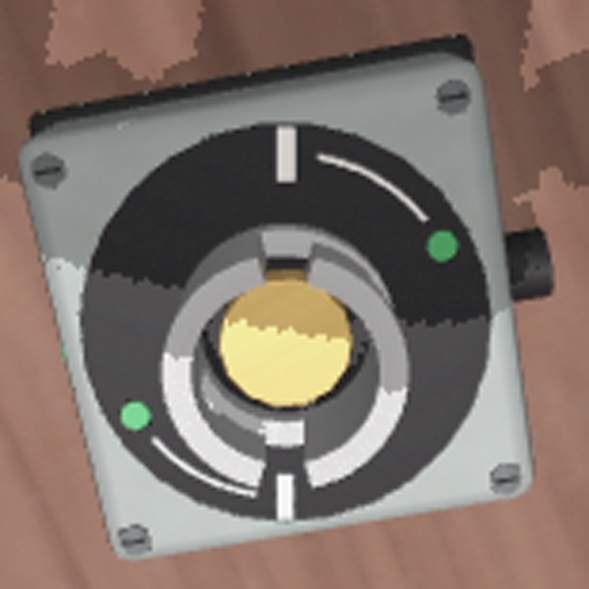

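View pics/w2c.png

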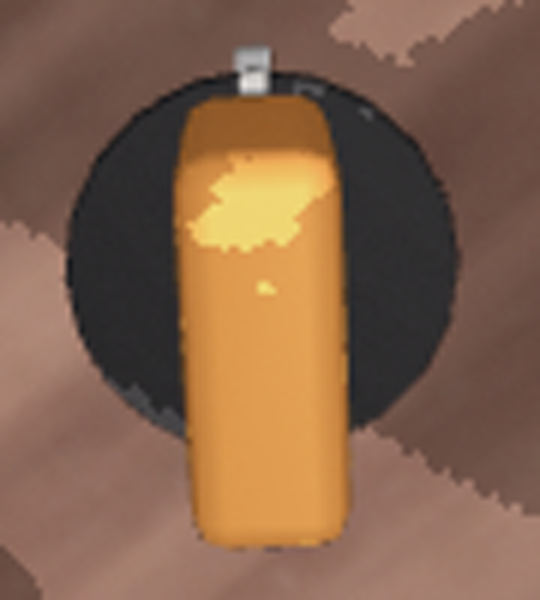

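```bash
cat > ov.py <<'E'
from h import *
c=pickle.load(open('w1.pkl','rb'));k=lambda x,y:(245+(x+.5)/3.8-.5,95+(y+.5)/3.8-.5)
L=[pz(c,*k(286,154),.046),pz(c,*k(286,498),.046)];print('line',L,np.degrees(np.arctan2(*(L[1]-L[0])[1::-1])),(L[0]+L[1])/2)
d=pickle.load(open('w2.pkl','rb'));m=lambda x,y:(280+(x+.5)/6-.5,130+(y+.5)/6-.5)
A=[pz(d,*m(257,152),.094),pz(d,*m(271,545),.094)];print('lens',A,np.degrees(np.arctan2(*(A[1]-A[0])[1::-1])),(A[0]+A[1])/2)
fl=[pz(d,*m(*q),.043)[:2] for q in((66,262),(459,262),(262,70),(120,390),(420,385),(125,120),(400,118))]
fl=np.array(fl);s=np.linalg.lstsq(np.c_[2*fl,np.ones(len(fl))],(fl**2).sum(1),rcond=None)[0];print('flange',s[:2],np.sqrt(s[2]+s[0]**2+s[1]**2))
import sys
cx,cy,lx,ly,ly_aw=[float(v) for v in sys.argv[1:]]
def circ(img,cam,x,y,z,r,kk,s,col):
    P=[proj(cam,[x+r*np.cos(t),y+r*np.sin(t),z]) for t in np.linspace(0,2*np.pi,80)]
    P=(np.array(P)-np.array(kk)+.5)*s-.5
    cv2.polylines(img,[np.round(P).astype(int)],True,col,1)
a=cv2.imread('pics/w1c.png')
circ(a,c,cx,cy,.083,.026,(245,95),3.8,(0,0,255));circ(a,c,cx,cy,.083,.020,(245,95),3.8,(0,255,255))
cv2.imwrite('pics/ova.png',a)
b=cv2.imread('pics/w2c.png');circ(b,d,lx,ly,.043,.031,(280,130),6,(0,0,255))
t=np.radians(ly_aw);ex=np.array([np.cos(t),np.sin(t)]);ey=np.array([-ex[1],ex[0]])
for z in(.094,.0435):
    P=[proj(d,[*(np.array([lx,ly])+i*.028*ex+j*.011*ey),z]) for i,j in((1,1),(1,-1),(-1,-1),(-1,1))]
    cv2.polylines(b,[np.round((np.array(P)-(280,130)+.5)*6-.5).astype(int)],True,(0,255,0),1)
cv2.imwrite('pics/ovb.png',b)
E
python3 ov.py .4955 -.2465 .535 .2455 -39.6
```

```text
line [array([ 0.50985986, -0.20854459,  0.046     ]), array([ 0.47868328, -0.28707862,  0.046     ])] -111.65217904362918 [ 0.49427157 -0.2478116   0.046     ]
lens [array([0.51201302, 0.26491244, 0.094     ]), array([0.55476196, 0.23205811, 0.094     ])] -37.543760891747134 [0.53338749 0.24848527 0.094     ]
flange [0.53399957 0.2485343 ] 0.030878910592646865
```

View pics/ova.png

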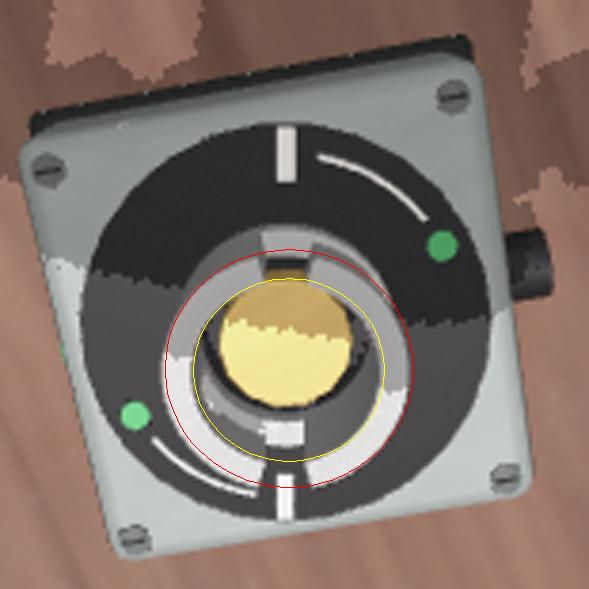

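View pics/ovb.png

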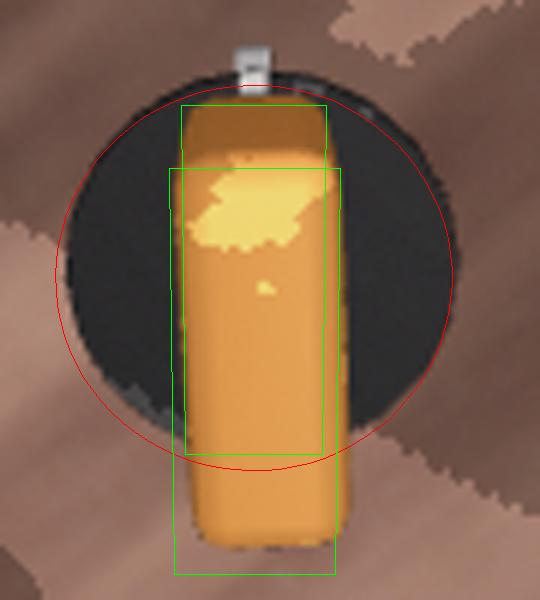

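```bash
python3 ov.py .4945 -.2470 .5337 .2485 -37.5 >/dev/null; python3 -c "
import cv2,numpy as np
a=cv2.imread('pics/ova.png');b=cv2.imread('pics/ovb.png')
cv2.imwrite('pics/ovc.png',np.hstack([cv2.resize(a[200:520,130:450],(400,400)),cv2.resize(b,(360,400))]))"
```

```text
(no output)
```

View pics/ovc.png

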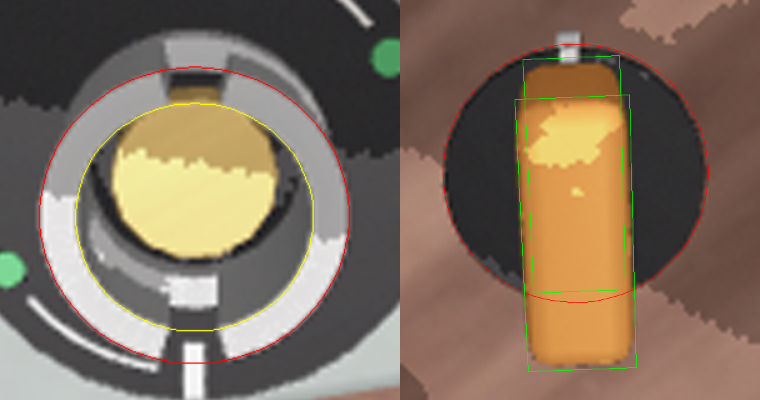

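The overlay fits: the socket axis is at (0.4945,-0.247) with the slots at -111.7°, and the lamp is at (0.5337,0.2485) with yaw about -38°. I'll grasp it.

```bash
python3 - <<'E'
from h import *
o=down(np.radians(52))
manip.move_to([.5337,.2485,.15],o)
manip.servo_line([.5337,.2485,.072],o,rate=.1)
print(manip.get_contact_force())
manip.command_gripper(.015,70)
print(manip.get_width(),manip.get_contact_force(),manip.get_torque(),manip.get_position())
manip.servo_line([.5337,.2485,.17],o,rate=.12)
manip.hold(.2)
print(manip.get_width(),manip.get_contact_force(),manip.get_torque(),manip.get_time())
snap('wrist','w3')
E
```

```text
[-0.7294161  -0.43429164  0.53907011]
0.02100564693088261 [-0.43744562  0.78525528  4.15656974] [-0.08414091  0.04424283  0.00068598] [0.53395611 0.2486065  0.0723248 ]
0.021186522775126396 [-0.49531254  0.45480156 -1.85356597] [ 0.00584721  0.01271739 -0.03491359] 8.3917
```

View pics/w3.png

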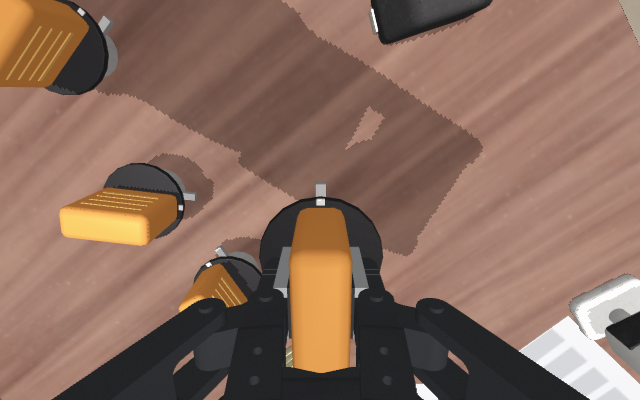

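```bash
python3 - <<'E'
from h import *
c=pickle.load(open('w3.pkl','rb'));M=R.from_rotvec(c['r']).as_matrix();p=c['p']
im=cv2.imread('pics/w3.png')
for (gx,dz,col) in((.003,0,(0,255,0)),):
    def pr(q): return proj(c,p+M@np.array(q))
    for x,r in((gx+.026,.031),):
        P=[pr([x,r*np.cos(t),dz+r*np.sin(t)]) for t in np.linspace(0,2*np.pi,80)]
        cv2.polylines(im,[np.round(np.array(P)*8).astype(int)],True,col,1,shift=3)
    P=[pr([gx+.052,s*.003,dz+z]) for s,z in((-1,.031),(1,.031),(1,.02),(-1,.02))]
    cv2.polylines(im,[np.round(np.array(P)*8).astype(int)],True,(255,0,0),1,shift=3)
    P=[pr([gx-.025,s*.011,dz+z]) for s,z in((-1,.028),(1,.028),(1,-.028),(-1,-.028))]
    cv2.polylines(im,[np.round(np.array(P)*8).astype(int)],True,(0,0,255),1,shift=3)
cv2.imwrite('pics/w3o.png',cv2.resize(im[170:390,240:400],None,fx=2.7*1,fy=2.7,interpolation=cv2.INTER_CUBIC))
E
```

```text
(no output)
```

View pics/w3o.png

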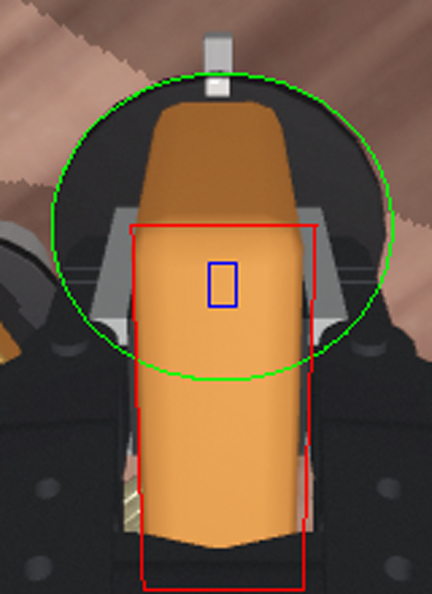

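The lamp is held centred in the jaws, lens upright, flange centre at about (321,250) and one pin visible at (321,194). I'll carry it over the socket and lower it with force checks.

```bash
cat >> h.py <<'E'
def F(n=4):
    f=[];t=[]
    for _ in range(n):
        f.append(manip.get_contact_force());t.append(manip.get_torque());manip.hold(.02)
    return np.mean(f,0),np.mean(t,0)
E
python3 - <<'E'
from h import *
o=down(np.radians(-21.7));X,Y=.4945,-.2470
manip.servo_line([.5337,.2485,.21],rate=.2)
manip.move_to([X,Y,.21],o)
manip.servo_line([X,Y,.165],o,rate=.1);manip.hold(.3)
f0,t0=F(8);print('f0',f0,t0,manip.get_time(),manip.get_position());np.save('f0.npy',np.r_[f0,t0])
z=.165
while z>.1305:
    z-=.0025
    manip.servo_line([X,Y,z],o,rate=.04)
    f,t=F(2);f-=f0;t-=t0
    print(round(z,4),manip.get_position().round(4),f.round(1),t.round(2))
    if np.linalg.norm(f)>5: break
print(manip.get_time())
snap('wrist','w4');snap('scene','s4')
E
```

```text
f0 [-0.15046086 -0.15378025 -1.80121378] [ 0.00824798 -0.02143266 -0.00370616] 11.6333 [ 0.4946033  -0.24707559  0.16529793]
0.1625 [ 0.4944 -0.247   0.1623] [0.2 0.2 0.2] [-0.01  0.05 -0.01]
0.16 [ 0.4944 -0.247   0.1598] [ 0.3  0.6 -0.2] [-0.01 -0.    0.01]
0.1575 [ 0.4944 -0.247   0.1573] [0.1 0.8 0. ] [-0.01 -0.   -0.01]
0.155 [ 0.4945 -0.247   0.1549] [-0.3  0.7  0.3] [ 0.02  0.03 -0.04]
0.1525 [ 0.4944 -0.247   0.1524] [0.4 0.1 0.3] [-0.01  0.06 -0.02]
0.15 [ 0.4945 -0.247   0.1499] [-0.5  0.   0.2] [0.01 0.01 0.01]
0.1475 [ 0.4944 -0.247   0.1474] [-0.9 -0.2  0.3] [ 0.02 -0.    0.03]
0.145 [ 0.4944 -0.247   0.1449] [0.5 0.5 0.2] [ 0.02  0.06 -0.03]
0.1425 [ 0.4944 -0.247   0.1424] [-0.1 -0.1  0.4] [-0.03  0.04 -0.01]
0.14 [ 0.4944 -0.247   0.1399] [ 0.7 -0.1 -0.1] [-0.05 -0.01 -0.  ]
0.1375 [ 0.4944 -0.247   0.1373] [ 0.9 -0.  -0.4] [-0.03  0.01  0.02]
0.135 [ 0.4944 -0.247   0.1349] [ 0.2 -0.3  0.1] [-0.04  0.    0.02]
0.1325 [ 0.4944 -0.247   0.1324] [-0.1 -0.1 -0.5] [ 0.01  0.02 -0.02]
0.13 [ 0.4944 -0.247   0.1299] [0.9 0.2 0. ] [-0.01 -0.01  0.03]
15.6
```

View pics/w4.png

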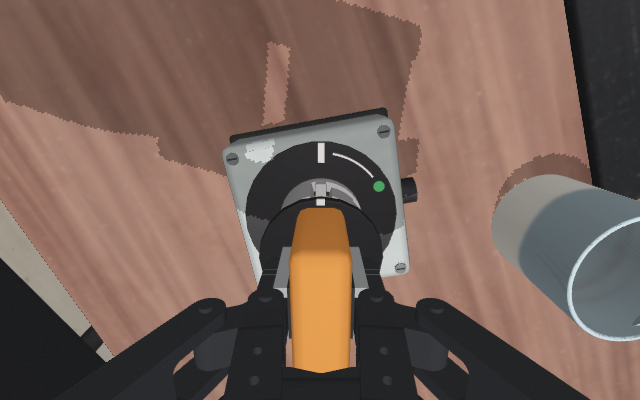

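The pins are in the slots with no contact: the pin at (321,190) sits in line with the white line at (321,152). I'll press on to about 12 N.

```bash
python3 - <<'E'
from h import *
o=down(np.radians(-21.7));X,Y=.4945,-.2470
q=np.load('f0.npy');f0,t0=q[:3],q[3:]
z=.130
while z>.113:
    z-=.001
    manip.servo_line([X,Y,z],o,rate=.03)
    f,t=F(3);f-=f0;t-=t0
    print(round(z,4),manip.get_position().round(4),f.round(1),t.round(2))
    if f[2]>11.6 or np.linalg.norm(f)>15: break
print(manip.get_time(),manip.get_width())
E
```

```text
0.129 [ 0.4947 -0.2471  0.1293] [-0.3  0.4  3.5] [0.07 0.13 0.02]
0.128 [ 0.4947 -0.2471  0.1282] [-0.  -0.   6.2] [ 0.08  0.16 -0.02]
0.127 [ 0.4947 -0.2471  0.1271] [ 0.1 -0.   6.8] [ 0.04  0.1  -0.01]
0.126 [ 0.4947 -0.2471  0.1261] [0.2 0.2 6.9] [0.02 0.07 0.02]
0.125 [ 0.4947 -0.2471  0.1252] [0.4 0.3 7.5] [ 0.07  0.12 -0.01]
0.124 [ 0.4947 -0.2471  0.1242] [-0.4  0.5  8.3] [0.1  0.12 0.  ]
0.123 [ 0.4947 -0.2471  0.1233] [-0.8  0.2  9. ] [0.1  0.2  0.02]
0.122 [ 0.4947 -0.2471  0.1223] [-0.6  1.3  9.2] [ 0.09  0.22 -0.01]
0.121 [ 0.4947 -0.2471  0.1214] [-0.8  0.4 10.4] [0.13 0.25 0.02]
0.12 [ 0.4947 -0.2471  0.1205] [-0.9  0.7 10.6] [ 0.15  0.27 -0.05]
0.119 [ 0.4947 -0.2471  0.1195] [-1.   1.4 11.3] [ 0.16  0.32 -0.02]
0.118 [ 0.4947 -0.2471  0.1186] [-1.2  1.1 12.4] [ 0.24  0.31 -0.01]
19.3 0.021259335839059083
```

Plunger contact came at z≈0.129, so it is now about 10.5 mm down, clear of the 9.5 mm needed. Now I'll turn clockwise in small steps.

```bash
python3 - <<'E'
from h import *
X,Y,Z=.4945,-.2470,.1177
q=np.load('f0.npy');f0,t0=q[:3],q[3:]
a=-21.7
while a>-80:
    a-=4
    manip.servo_line([X,Y,Z],down(np.radians(a)),rate=.05)
    f,t=F(2);f-=f0;t-=t0
    print(a,np.degrees(yaw()).round(1),(manip.get_position()*1e3).round(1),f.round(1),t.round(2),manip.get_time())
    if abs(t[2])>.35 or np.linalg.norm(f)>20: break
E
```

```text
-25.7 -25.7 [ 494.9 -247.2  118.4] [-0.5  0.9 12.1] [ 0.11  0.25 -0.06] 19.5833
-29.7 -29.7 [ 495.  -247.3  118.4] [-0.7  0.9 11.5] [ 0.09  0.23 -0.05] 19.8667
-33.7 -33.7 [ 495.1 -247.3  118.4] [-0.2 -0.4 12.1] [ 0.07  0.21 -0.  ] 20.15
-37.7 -37.7 [ 495.2 -247.4  118.5] [-0.6  0.3 11.7] [ 0.06  0.22 -0.05] 20.4333
-41.7 -41.7 [ 495.2 -247.3  118.5] [-0.6  1.2 11.4] [ 0.1   0.15 -0.07] 20.7167
-45.7 -45.7 [ 495.2 -247.3  118.5] [ 0.4  0.8 12.1] [ 0.15  0.1  -0.04] 21.0
-49.7 -49.7 [ 495.3 -247.4  118.5] [-0.5  0.4 11.8] [ 0.08  0.13 -0.07] 21.2833
-53.7 -53.7 [ 495.3 -247.4  118.5] [-0.2 -0.1 12.2] [ 0.05  0.18 -0.07] 21.5667
-57.7 -57.7 [ 495.3 -247.5  118.5] [ 0.2 -0.  12.1] [ 0.02  0.13 -0.05] 21.85
-61.7 -61.7 [ 495.2 -247.5  118.5] [-0.9 -0.3 12.4] [-0.03  0.15 -0.08] 22.1333
-65.7 -65.7 [ 495.3 -247.5  118.5] [-0.1 -0.1 11.6] [ 0.    0.15 -0.03] 22.4167
-69.7 -69.7 [ 495.3 -247.5  118.5] [-0.5 -0.3 11.5] [-0.02  0.14 -0.02] 22.7
-73.7 -73.7 [ 495.3 -247.5  118.5] [-0.9 -0.5 12. ] [ 0.    0.16 -0.05] 22.9833
-77.7 -77.7 [ 495.3 -247.5  118.5] [-0.7 -0.  11.3] [-0.01  0.17 -0.04] 23.2667
-81.7 -81.7 [ 495.3 -247.3  118.5] [ 0.5  0.6 12.1] [ 0.19  0.12 -0.02] 23.55
```

```bash
python3 - <<'E'
from h import *
X,Y,Z=.4945,-.2470,.1177
q=np.load('f0.npy');f0,t0=q[:3],q[3:]
a=-81.7
while a>-93:
    a-=1
    manip.servo_line([X,Y,Z],down(np.radians(a)),rate=.05)
    f,t=F(3);f-=f0;t-=t0
    print(a,np.degrees(yaw()).round(1),(manip.get_position()*1e3).round(1),f.round(1),t.round(2),manip.get_time())
    if abs(t[2])>.25 or np.linalg.norm(f)>20: break
snap('wrist','w5')
E
```

```text
-82.7 -82.7 [ 495.3 -247.2  118.5] [ 0.3  1.8 12.1] [0.27 0.06 0.1 ] 23.85
-83.7 -83.7 [ 495.2 -247.   118.5] [ 0.4  2.2 11.9] [ 0.4  -0.02  0.13] 24.15
-84.7 -84.7 [ 495.3 -246.8  118.5] [ 1.2  3.4 12.1] [ 0.64 -0.08  0.14] 24.45
-85.7 -85.7 [ 495.3 -246.7  118.5] [ 0.7  3.6 12.8] [ 0.8  -0.11  0.39] 24.75
```

View pics/w5.png

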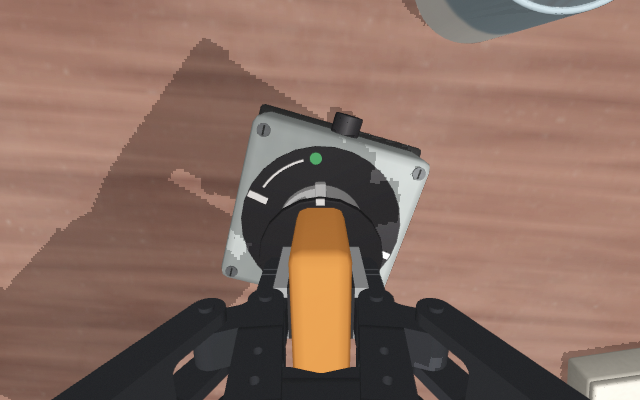

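The wall is reached at -85.7° (Tz 0.39 N m), 64° from the slots, with the pin at (320,192) pointing at the green mark (316,158). I'll ease off 0.7° and let the spring lift it.

```bash
python3 - <<'E'
from h import *
X,Y,Z=.4947,-.2470,.1177
q=np.load('f0.npy');f0,t0=q[:3],q[3:]
o=down(np.radians(-85.0))
z=Z
while z<.1275:
    manip.servo_line([X,Y,z],o,rate=.03)
    f,t=F(3);f-=f0;t-=t0
    print(round(z,4),np.degrees(yaw()).round(1),(manip.get_position()*1e3).round(1),f.round(1),t.round(2))
    if f[2]<1 : break
    z+=.001
print(manip.get_time())
E
```

```text
0.1177 -85.0 [ 495.3 -246.7  118.5] [ 0.6  4.  13.1] [0.77 0.02 0.19]
0.1187 -85.0 [ 495.3 -246.7  119.2] [ 0.6  3.8 10.6] [ 0.69 -0.12  0.18]
0.1197 -85.0 [ 495.3 -246.7  120.1] [1.1 4.1 9.1] [ 0.7  -0.22  0.18]
0.1207 -85.0 [ 495.2 -246.7  121. ] [1.4 3.6 8.4] [ 0.78 -0.33  0.2 ]
0.1217 -85.0 [ 495.2 -246.7  122. ] [3.1 4.8 7.5] [ 0.87 -0.48  0.19]
0.1227 -85.0 [ 495.2 -246.7  122.9] [3.  4.4 7. ] [ 0.92 -0.56  0.16]
0.1237 -85.0 [ 495.1 -246.7  123.8] [3.1 4.3 6.7] [ 0.91 -0.57  0.2 ]
0.1247 -85.0 [ 495.1 -246.7  124.8] [3.3 4.5 6.2] [ 0.84 -0.59  0.2 ]
0.1257 -85.0 [ 495.1 -246.7  125.4] [4.6 3.2 2. ] [ 0.77 -0.79  0.18]
0.1267 -85.0 [ 495.  -246.7  125.5] [ 6.8  2.4 -6.4] [ 0.5  -1.26  0.2 ]
27.8
```

It rose 7 mm and stops at z=0.1255 against an upward pull, so the pins are in the notches. Next I'll relax, release and retreat.

```bash
python3 - <<'E'
from h import *
X,Y=.4949,-.2469
o=down(np.radians(-85.0))
manip.servo_line([X,Y,.1256],o,rate=.03)
f,t=F(3);print(f,t)
manip.command_gripper(.06)
print(manip.get_width(),manip.get_position())
manip.hold(.2)
manip.servo_line([X,Y,.16],o,rate=.06)
manip.servo_line([X,Y,.24],o,rate=.15)
print(manip.get_contact_force(),manip.get_time())
snap('wrist','w6')
manip.move_to([.45,.0,.35],down(0))
snap('top','t6');snap('scene','s6');print(manip.get_time())
im=cv2.imread('pics/t6.png');im2=cv2.imread('pics/s6.png');w=cv2.imread('pics/w6.png')
a=cv2.resize(im[170:260,370:490],(400,300),interpolation=cv2.INTER_CUBIC);b=cv2.resize(im2[190:290,340:490],(400,300),interpolation=cv2.INTER_CUBIC)
c=cv2.resize(w[80:280,220:420],(300,300),interpolation=cv2.INTER_CUBIC)
cv2.imwrite('pics/f6.png',np.vstack([np.hstack([a,b]),np.hstack([c,np.zeros((300,500,3),np.uint8)])]))
E
```

```text
[ 3.72588438  3.62416433 -0.58904405] [ 0.68986192 -0.81183723  0.22381993]
0.060113150477423195 [ 0.49464559 -0.24700248  0.12549759]
[-0.12285531 -0.08224639 -0.96487698] 30.1667
31.3833
```

View pics/f6.png

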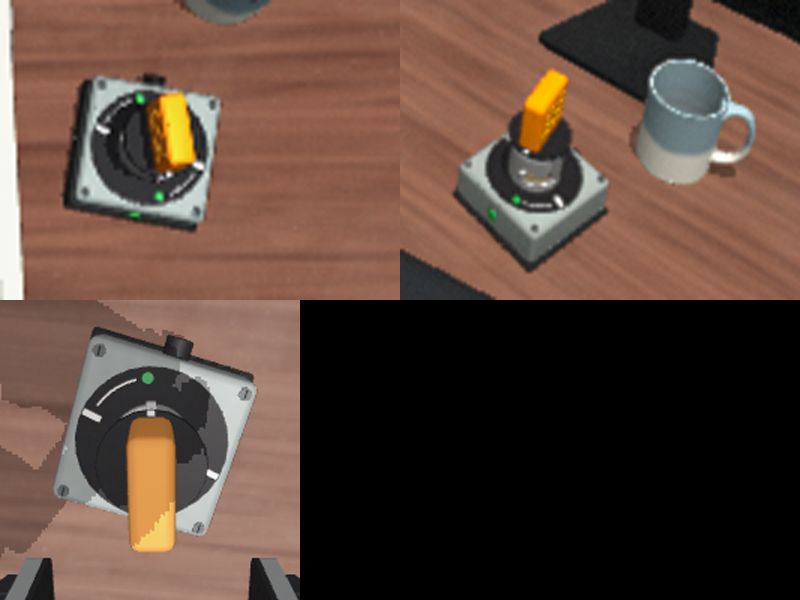

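View pics/t6.png

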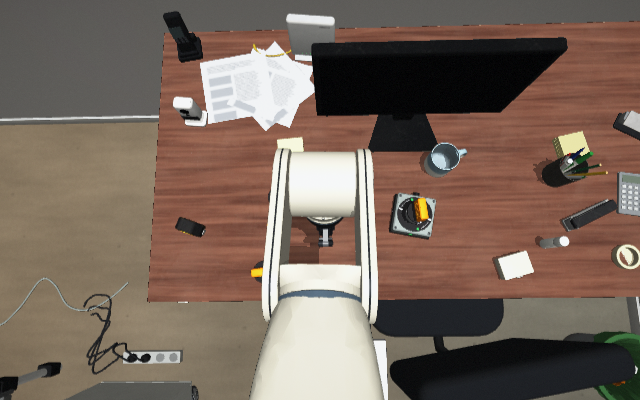

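After release the lamp stands upright in the sleeve. Its pin (wrist crop, 150,408) points at the green lock mark (148,378), and its yaw did not change. The mug at (443,158) and the tape measure at (190,227) have not moved, and the robot is clear. I'll hand it in.

```bash
python3 - <<'E'
from h import *
manip.hold(.3);manip.sign_off();print(manip.get_time())
E
```

```text
the job is handed in; nothing more can be done
the job is handed in; nothing more can be done
```

The amber lamp head is fitted and locked in the call light's base, and I handed the job in at about 32 s of robot time.

- **Lamp and slots:** I took the leftmost of the four look-alike lamps, at about (0.534, 0.248) m. The socket's slots lay at about 68° in world axes, roughly 20° off nominal.
- **Pressing:** The pins entered the slots without contact. I pressed down about 10.5 mm past the plunger, with about 12–13 N on the spring.
- **Turning and locking:** I turned it 64° clockwise until the end wall, where the twist reached about 0.39 N m. Easing up, the spring lifted it about 7 mm, and it then resisted an upward pull of about 6 N, so the pins are in the notches.
- **Side load:** Before release I still read about 5 N sideways and moments up to about 0.8 N m (over 1 N m during that pull). The lamp did not visibly move when the jaws opened.
- **Last pictures:** After release the lamp stands upright with its pin at the green mark, and the robot is clear. The mug and tape measure are unmoved. The arm partly hid the note block in the last top picture. What shows of it is where it was, and the arm never came near it.

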